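Screw down a slanted chamber cover crosswise

TASK

The cover plate of the slanted sample chamber lies loose under its four wing knobs. Screw it down crosswise: first run one pair of diagonally opposite knobs part of the way down, then the other pair, then come back and tighten all four, again crosswise, until none is loose any more, all are snug and the cover is seated flat. Go a part at a time so that the cover never cocks visibly in its recess, do not force the knobs past snug, let go at the end, and leave the other things on the bench where they are.

Things in the scene. Friction and masses are not known exactly. Their poses are not given: they have to be found in the camera images.
- chamber: Fixed sample chamber: aluminium housing 190 x 190 mm on a dark steel stand. Its top face leans 30 degrees towards the robot side: at yaw 0 its outward normal is (-0.5, 0, 0.866); it turns with the chamber's yaw. Origin: centre of the stand's underside, on the worktop, 108 mm below the centre of the face; x points away from the robot at yaw 0.
- cover: Loose aluminium cover plate, 158 x 158 x 10 mm, round window, in the recess of the leaning face (2 mm play) on four spring pads; it must go down 3.5 to 7.5 mm onto a hidden seat (how far differs and cannot be seen). Its frame coincides with the chamber's when it lies flat, so the tilt of its z from vertical shows how far it is cocked.
- knob_1 (a point): Grip point of the near left wing knob (its diagonal partner is knob 3): centre of its black bar, 68 mm along x, 14 mm wide along y (grip across this), 24 mm high along z, the screw axis, pointing out of the leaning face. About 39 mm above the cover; only a collar and stem, 32 mm across, are under the bar. The four stand in a 110 mm square.
- wing_1: The same near left screw; origin on its axis under its collar. Clockwise (seen from outside) drives it down 6 mm per rad. Starts 0.3 to 1.3 mm clear of the cover; free until the cover seats after 0.6 to 1.5 rad in all, then the torque climbs within 0.3 rad. Turning loose takes 0.25 to 0.32 N m (a tool at rest feels less), snug is 0.3 to 0.5 N m felt at rest, over 0.8 N m is too much. It stays where it is left.
- knob_2 (a point): Grip point of the near right wing knob (its diagonal partner is knob 4): centre of its black bar, 68 mm along x, 14 mm wide along y (grip across this), 24 mm high along z, the screw axis, pointing out of the leaning face. About 39 mm above the cover; only a collar and stem, 32 mm across, are under the bar. The four stand in a 110 mm square.
- wing_2: The same near right screw; origin on its axis under its collar. Clockwise (seen from outside) drives it down 6 mm per rad. Starts 0.3 to 1.3 mm clear of the cover; free until the cover seats after 0.6 to 1.5 rad in all, then the torque climbs within 0.3 rad. Turning loose takes 0.25 to 0.32 N m (a tool at rest feels less), snug is 0.3 to 0.5 N m felt at rest, over 0.8 N m is too much. It stays where it is left.
- knob_3 (a point): Grip point of the far right wing knob (its diagonal partner is knob 1): centre of its black bar, 68 mm along x, 14 mm wide along y (grip across this), 24 mm high along z, the screw axis, pointing out of the leaning face. About 39 mm above the cover; only a collar and stem, 32 mm across, are under the bar. The four stand in a 110 mm square.
- wing_3: The same far right screw; origin on its axis under its collar. Clockwise (seen from outside) drives it down 6 mm per rad. Starts 0.3 to 1.3 mm clear of the cover; free until the cover seats after 0.6 to 1.5 rad in all, then the torque climbs within 0.3 rad. Turning loose takes 0.25 to 0.32 N m (a tool at rest feels less), snug is 0.3 to 0.5 N m felt at rest, over 0.8 N m is too much. It stays where it is left.
- knob_4 (a point): Grip point of the far left wing knob (its diagonal partner is knob 2): centre of its black bar, 68 mm along x, 14 mm wide along y (grip across this), 24 mm high along z, the screw axis, pointing out of the leaning face. About 39 mm above the cover; only a collar and stem, 32 mm across, are under the bar. The four stand in a 110 mm square.
- wing_4: The same far left screw; origin on its axis under its collar. Clockwise (seen from outside) drives it down 6 mm per rad. Starts 0.3 to 1.3 mm clear of the cover; free until the cover seats after 0.6 to 1.5 rad in all, then the torque climbs within 0.3 rad. Turning loose takes 0.25 to 0.32 N m (a tool at rest feels less), snug is 0.3 to 0.5 N m felt at rest, over 0.8 N m is too much. It stays where it is left.
- petri: Bystander: petri dish, 62 mm across, 14 mm high; origin at the centre of its underside.
- timer: Bystander: lab timer lying flat, 62 x 62 x 18 mm; origin at the centre of its underside.
- tape: Bystander: tape roll, 52 mm across, 19 mm high; origin at the centre of its underside.
- beaker: Bystander: glass beaker, 52 mm across, 68 mm high; origin at the centre of its underside.
- bottle: Bystander: small reagent bottle, 40 mm across, 87 mm high; origin at the centre of its underside.

How it is judged:
By the outcome, as a careful person would: the job done as asked, in the order asked, and still so for the second after the job is handed in, with the robot touching nothing.
It also fails if it takes over 72 s, if anything falls off the work surface, if the arm or the gripper's body presses on something with over 40 N, if the wrist force passes 120 N, or if a joint passes its speed limit or range.

ROBOT

A 6-joint arm with a two-finger parallel gripper is mounted at the origin on a cart in front of the work surface, level with it; the furniture and walls round the work are solid. World frame = base frame: x ahead of the robot, y to its left, z up, the work surface at z = 0. Lengths are in mm, angles in rad, forces in N, time in s.
With the tool pointing down it reaches from about 375 to 975 mm from the base axis. Payload 3.8 kg.
Tool frame: the origin (TCP) lies at the very end of the fingers, on their centre line; the grasp point (between the pads) lies 19 mm behind it; z points along the fingers, y is the line along which they close (so a half turn about z gives the same grasp; the last joint's range is limited). The gripper opens to 85 mm and grips with 20 to 120 N. Pads are 22 mm wide; open, the fingers measure 114 mm over their backs; the gripper's body (76 mm by 85 mm) begins 54 mm behind the grasp point. The pads swing forward as they close: fully open they stand 13 mm farther back than shut.
Start: joints at [1.144, 0.264, 1.604, -0, 1.274, -0.037], TCP at [256.5, 624.36, 231.28] pointing down, gripper open.
Joint ranges: [-2.63, 2.63], [-0.94, 2.18], [0.31, 2.57], [-1.31, 4.45], [0, 2.66], [-2.55, 2.55]. Speed limits (rad/s): [2.57, 2.57, 3.14, 3.14, 3.14, 3.14].

INTERFACE

Orientations are given as a unit quaternion [w, x, y, z].
In Python, from rig import r gives the robot as it stands.
- The arm moves only by the shell command python3 -m handwheel 'ROWS' [FORCE]. ROWS is JSON, a list of rows, each a list of 7 numbers: the turn, a rotation vector about the tool's x, y, z in rad, then the shift along the tool's x, y, z in mm, then the closure, from 0 (fully open) to 1 (shut). In form: [[ax, ay, az, dx, dy, dz, grip], ...]. A call has 1 to 20 rows; each row shifts and turns the commanded pose from where the row before left it, along the tool's axes as they then stand; what a row does not reach is not made up. A row lasts 1/10 s, in which the tool goes at most 50 mm and 8.59 degrees, less where a joint would pass 70% of its speed; a pose out of reach is approached as far as the arm can. A call is refused whole if a number of a shift passes 50 or a number of a turn 0.15, either way. A call with a gripper value outside its range is refused whole. The fingers move at their own pace and stop on an object; FORCE is the grip in N (left out, the last holds). Time passes only in rows, so rows that do not move let the fingers close. It gives the time, the measured TCP pose, the force, the opening and the grip force at its end, in the units of the state.
- r.get_obs(): the state, without advancing time (a new reading comes with each control period).
- r.read_camera(name): name is "scene" or "side" or "wrist"; returns a dict with "pixels" (384x512x3 uint8, red, green, blue), "fx", "fy", "cx", "cy" (pixels), "k1" (the pictures are not rectified: a ray, as slopes to the right and down, at radius r is drawn at 1 + k1 r^2 times it, then the intrinsics apply), "R" (3x3) and "t" (3): a world point X has camera coordinates R X + t. Camera axes: x right, y down, z forward; pixel columns grow to the right and rows downward; lengths in mm; the calibration is good to about 2 mm. A picture is of the moment at which its call begins. There is no depth.
- r.hand_in(): hands the job in; it is judged then, once.
Trained networks look in a picture, given as the dict that the camera call returned (one of the last four; its "shot" number tells which), for a name from the list of things; names that differ only in an ending like _2 or _b are one class to them, and where a whole thing is asked for, a point or a joint stands for the part that bears it (a point fixed in the world has none). Each returns a list of dicts, best first, with "confidence" (0 to 1); they miss things now and then, are a little off and sometimes report something else, mostly with a low value. They report only what shows in the picture. A call takes as long as a camera call.
- r.look_for(picture, thing): "point" ([row, column] in pixels, amid what is visible of it).
- r.cut_out(picture, thing): "region" (384x512 bool, what is visible of it) and "point" ([row, column] in pixels, amid what is visible of it).
The state is a dict: "clock": time; "joint_pos": joint angles; "joint_velocities": joint speeds; "joint_torque": joint torques, N m; "ee_pos": TCP position; "tcp_rot": TCP orientation; "ft_force": force on the tool from outside, world axes, zero at the start; "torque": the same for the moment, N m; "finger_gap": opening from 0.0 (shut) to 1.0 (fully open); "grasp_force": force on a finger pad.
Only numpy, scipy, OpenCV 4.12 (cv2) and the standard library are available. Lean on these libraries where they do the work, as an engineer would, in place of code of your own. Each camera call takes 0.05 s, during which the arm holds its last target. There are 200 camera calls.

## Working session

There is one attempt and no reset: what is moved stays moved. The work goes in short steps, Python scripts to look and compute and a shell command to move; the robot and the scene stay as the last step left them, time stands still between calls to the robot, and variables do not carry over. Pictures are saved under pics/ and viewed, at most 10 in all, crops included, and the job is handed in when it is done.

```bash
ls; mkdir -p pics; cat > h.py <<'E'
import numpy as np, cv2
from rig import r
from scipy.spatial.transform import Rotation as Ro
def ray(p,pt):
    d=np.array([(pt[1]-p['cx'])/p['fx'],(pt[0]-p['cy'])/p['fy']]);u=d.copy()
    for _ in range(20): u=d/(1+p['k1']*(u@u))
    R=np.array(p['R']);t=np.array(p['t'])
    return -R.T@t, R.T@np.r_[u,1]
def proj(p,X):
    c=np.array(p['R'])@np.array(X)+np.array(p['t']);u=c[:2]/c[2];u=u*(1+p['k1']*(u@u))
    return np.array([p['cy']+p['fy']*u[1],p['cx']+p['fx']*u[0]])
def rot(o): q=o['tcp_rot'];return Ro.from_quat([q[1],q[2],q[3],q[0]]).as_matrix()
def save(p,n): cv2.imwrite('pics/'+n,p['pixels'][:,:,::-1])
E
python3 - <<'E'
from h import *
print(r.get_obs())
for n in ['scene','side','wrist']:
    p=r.read_camera(n);save(p,n+'0.png')
    print(n,p['fx'],p['k1'],np.round(p['R'],3).tolist(),np.round(p['t']).tolist())
    for t in ['knob_1','chamber','cover']+(['petri','timer','tape','beaker','bottle'] if n=='scene' else []):
        print(t,[(np.round(d['point']).tolist(),round(d['confidence'],2)) for d in r.look_for(p,t)])
a=[cv2.imread(f'pics/{n}0.png') for n in ('scene','side')]
E
```

```text
pics
{'clock': 0.0, 'joint_pos': array([ 1.14409862e+00,  2.64767182e-01,  1.60539337e+00, -5.13938511e-06,
        1.27368695e+00, -3.69506417e-02]), 'joint_velocities': array([-0.00099463, -0.00224766, -0.000949  ,  0.00070073, -0.00069448,
        0.00167722]), 'joint_torque': array([-5.72364479e-04, -5.15130007e+01, -3.67301273e+01,  1.82837534e-04,
        1.31450026e-02,  2.95686164e-05]), 'ee_pos': array([256.19905199, 623.69303169, 229.94210796]), 'tcp_rot': array([-2.56638459e-04,  1.93641597e-01,  9.81071690e-01, -1.09782702e-03]), 'ft_force': array([ 1.1182505 , -0.16336726,  0.2621575 ]), 'torque': array([ 0.00120907, -0.03448713,  0.01958688]), 'grasp_force': 0.0, 'finger_gap': 1.000097019021614}
scene 448.13308000566667 -0.019535478354130956 [[0.88, -0.476, -0.014], [-0.354, -0.635, -0.687], [0.318, 0.609, -0.727]] [-422.0, 303.0, 1201.0]
knob_1 []
chamber [([203.0, 292.0], 0.7), ([225.0, 212.0], 0.66)]
cover [([184.0, 283.0], 0.62)]
petri [([224.0, 212.0], 0.6)]
timer [([189.0, 179.0], 0.55)]
tape [([284.0, 267.0], 0.58)]
beaker [([156.0, 244.0], 0.72)]
bottle []
side 429.63392013070285 3.031551503042442e-05 [[1.0, -0.013, -0.007], [-0.014, -0.612, -0.791], [0.006, 0.791, -0.612]] [-492.0, 147.0, 1318.0]
knob_1 [([226.0, 222.0], 0.58), ([215.0, 271.0], 0.48)]
chamber [([222.0, 300.0], 0.84)]
cover [([207.0, 294.0], 0.57)]
wrist 303.84790630114236 -0.023992451126060924 [[0.381, 0.925, -0.001], [0.884, -0.364, 0.293], [0.27, -0.113, -0.956]] [-674.0, -39.0, 381.0]
knob_1 []
chamber []
cover []
```

View pics/scene0.png

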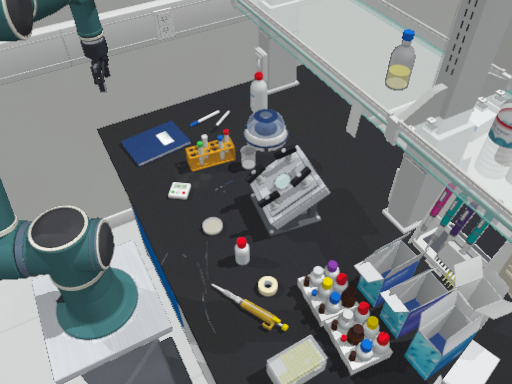

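View pics/side0.png

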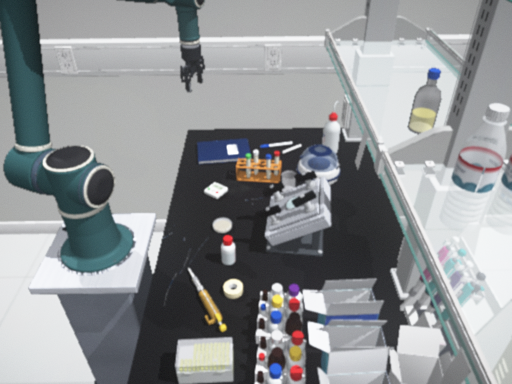

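The scene camera shows the chamber at about (195,288), cover window at (182,283). The side camera shows it at about (210,297), with the face leaning left towards the robot. Bottle, petri and tape stand on the robot side, beaker at the far left, and a shelf behind.

```bash
python3 - <<'E'
from h import *
ps,pd=r.read_camera('scene'),r.read_camera('side')
def tri(a,b):
    o1,d1=ray(ps,a);o2,d2=ray(pd,b)
    s=np.linalg.lstsq(np.c_[d1,-d2],o2-o1,rcond=None)[0]
    x,y=o1+s[0]*d1,o2+s[1]*d2
    return (x+y)/2,np.linalg.norm(x-y)
print(tri((182,283),(208,294)))
a=cv2.resize(ps['pixels'][130:240,235:345],(590,590),interpolation=cv2.INTER_CUBIC)
cv2.imwrite('pics/c1.png',a[:,:,::-1])
for th,pt in dict(petri=(224,212),tape=(285,267),bottle=(263,242),beaker=(165,249),timer=(190,180)).items():
    o,d=ray(ps,pt);print(th,np.round(o-d*o[2]/d[2]))
E
```

```text
(array([606.459649  ,  56.00781485,  99.21658739]), np.float64(10.442832472959209))
petri [380.  94.   0.]
tape [ 423. -175.    0.]
bottle [395. -77.   0.]
beaker [603. 272.   0.]
timer [348. 277.   0.]
```

View pics/c1.png

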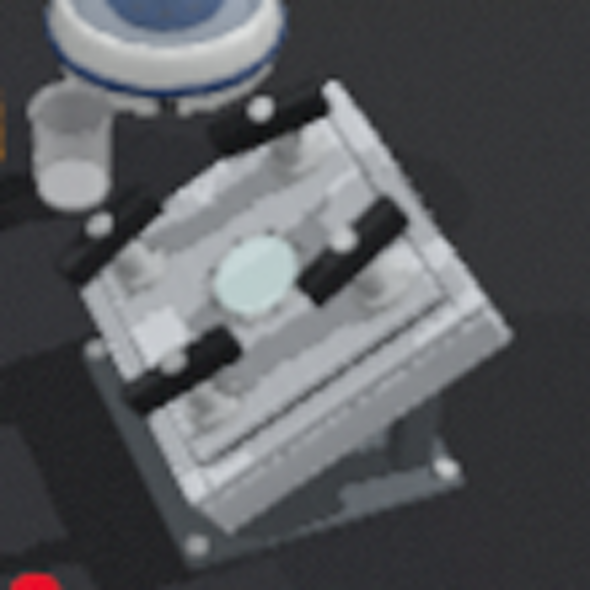

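The crop shows the four knobs clearly: caps at crop (100,223), (262,108), (343,237), (173,357). Face corners are at (85,290), (330,88), (505,335), (205,510).

```bash
cat >> h.py <<'E'
def frame(x,y,yaw):
    Z=Ro.from_euler('z',yaw).as_matrix();s,c=.5,np.sqrt(.75)
    return np.array([x,y,108.]),Z@np.array([[c,0,-s],[0,1,0],[s,0,c]])
K={1:(-55,55),2:(-55,-55),3:(55,-55),4:(55,55)}
E
python3 - <<'E'
from h import *
from scipy.optimize import least_squares
p=r.read_camera('scene')
caps={1:(100,223),4:(262,108),3:(343,237),2:(173,357)}
cor={1:(85,290),4:(330,88),3:(505,335),2:(205,510)}
px=lambda q:np.array([130+q[1]/5.364-.4,235+q[0]/5.364-.4])
def f(a):
    c,F=frame(*a[:3]);e=[]
    for k in K:
        e+=list(proj(p,c+F@np.r_[K[k],a[3]])-px(caps[k]))
        e+=list(proj(p,c+F@np.r_[np.array(K[k])*95/55,a[4]])-px(cor[k]))
    return e
s=least_squares(f,[606,56,0.2,50,0],loss='soft_l1');print(s.x,np.round(s.fun,1))
c,F=frame(*s.x[:3]);
w=r.read_camera('wrist');o=r.get_obs();T=rot(o)
C=-np.array(w['R']).T@np.array(w['t'])
print('cam in tool',T.T@(C-o['ee_pos']),'\ncam axes in tool\n',(np.array(w['R'])@T).round(3), 'cy,cx',w['cy'],w['cx'])
print(T.round(3),F.round(3))
E
```

```text
[ 6.08944899e+02  4.47495987e+01 -1.28735965e-01  6.88506383e+01
 -8.65696707e+00] [ 0.1 -0.2 -1.3 -0.2  0.4  0.1  1.1  0.4  0.1  0.2 -3.9 -1.5 -0.3 -0.5
  1.   2.9]
cam in tool [  73.68549653   -0.32854545 -142.89901271] 
cam axes in tool
 [[-0.001  1.     0.001]
 [-0.956 -0.001 -0.293]
 [-0.293 -0.002  0.956]] cy,cx 192.92108788765725 255.60101119025833
[[-0.925  0.38   0.   ]
 [ 0.38   0.925 -0.   ]
 [-0.    -0.    -1.   ]] [[ 0.859  0.128 -0.496]
 [-0.111  0.992  0.064]
 [ 0.5    0.     0.866]]
```

```bash
cat >> h.py <<'E'
def plan(R,p):
    o=r.get_obs();T=rot(o)
    rv=Ro.from_matrix(T.T@R).as_rotvec();d=T.T@(p-o['ee_pos']);d2=R.T@(p-o['ee_pos'])
    print('rotvec',rv.round(3),'shift now-axes',d.round(1),'shift after-turn',d2.round(1),'j',o['joint_pos'].round(2),'t',o['clock'])
def tool(F): return np.c_[-F[:,0],F[:,1],-F[:,2]]
E
python3 - <<'E'
from h import *
c,F=frame(609,45,-.129)
plan(tool(F),c+F@[0,0,170])
E
```

```text
rotvec [-0.068 -0.521 -0.255] shift now-axes [-464.1 -423.9  -23.9] shift after-turn [-305.6 -529.2  148.8] j [ 1.14  0.26  1.6  -0.    1.27 -0.04] t 1.05
```

```bash
python3 -m handwheel '[[0,0,0,-33,-30,-2,0],[0,0,0,-33,-30,-2,0],[0,0,0,-33,-30,-2,0],[0,0,0,-33,-30,-2,0],[0,0,0,-33,-30,-2,0],[0,0,0,-33,-30,-2,0],[0,0,0,-33,-30,-2,0],[0,0,0,-33,-30,-2,0],[0,0,0,-33,-30,-2,0],[0,0,0,-33,-30,-2,0],[0,0,0,-33,-30,-2,0],[0,0,0,-33,-30,-2,0],[0,0,0,-33,-30,-2,0],[0,0,0,-33,-30,0,0]]'
python3 -m handwheel '[[-0.014,-0.104,-0.051,0,0,0,0.45],[-0.014,-0.104,-0.051,0,0,0,0.45],[-0.014,-0.104,-0.051,0,0,0,0.45],[-0.014,-0.104,-0.051,0,0,0,0.45],[-0.014,-0.104,-0.051,0,0,0,0.45],[0,0,0,0,0,0,0.45]]'
python3 - <<'E'
from h import *
c,F=frame(609,45,-.129)
plan(tool(F),c+F@[0,0,170])
w=r.read_camera('wrist');save(w,'w1.png')
for t in ('knob_1','cover'):
  for d in r.cut_out(w,t): print(t,np.round(d['point']),d['confidence'],d['region'].sum())
E
```

```text
clock: 2.45
ee_pos: [525.0, 58.6, 258.1]
tcp_rot: [0.001, 0.194, 0.981, 0.0]
ft_force: [0.5, 0.3, -0.7]
finger_gap: 1.0
grasp_force: 0.0
clock: 3.05
ee_pos: [520.3, 60.1, 253.9]
tcp_rot: [0.256, 0.062, 0.965, -0.016]
ft_force: [-0.4, -0.1, -0.1]
finger_gap: 0.555
grasp_force: 0.0
rotvec [ 0.001 -0.004  0.001] shift now-axes [-5.  -3.6  1.3] shift after-turn [-5.  -3.6  1.3] j [ 0.16 -0.36  2.24 -0.2   0.77 -1.17] t 3.05
knob_1 [6. 9.] 0.73 317
cover [180. 252.] 0.89 17528
```

View pics/w1.png

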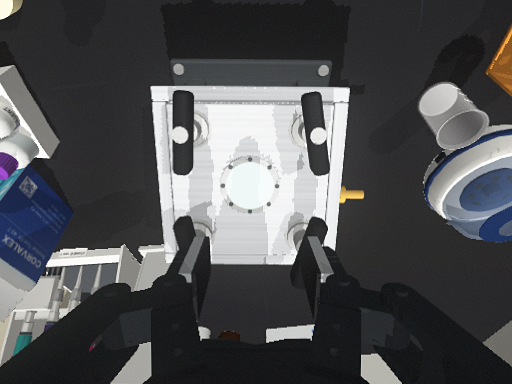

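Wrist view: near caps K1 at (row 135, col 318), K2 at (134,180). Window is at (186,250), near face corners at (87,152) and (88,349). The far knobs are partly behind the fingers. All bars run nearly along the slope.

```bash
python3 - <<'E'
from h import *
from scipy.optimize import least_squares
w=r.read_camera('wrist');p=r.read_camera('scene')
px=lambda q:np.array([130+q[1]/5.364-.4,235+q[0]/5.364-.4])
caps={1:(100,223),4:(262,108),3:(343,237),2:(173,357)}
def f(a):
    c,F=frame(*a[:3]);P=lambda u,v,h:proj(w,c+F@[u,v,h]);e=[]
    e+=list(P(-55,55,a[3])-[135,318])+list(P(-55,-55,a[3])-[134,180])
    e+=list(P(-95,95,0)-[88,349])+list(P(-95,-95,0)-[87,152])+list(P(0,0,a[4])-[186,250])
    for k in K: e+=list(proj(p,c+F@np.r_[K[k],a[3]])-px(caps[k]))
    return e
s=least_squares(f,[609,45,-.129,55,0],loss='soft_l1');print(s.x.round(3),np.round(s.fun,1))
c,F=frame(*s.x[:3])
# bars: dark pixels back-projected on the bar-top plane
h=s.x[3]-5
g=w['pixels'].max(2)<60
for k in K:
    q=[]
    ctr=proj(w,c+F@np.r_[K[k],h]);
    for i in range(384):
        for j in range(512):
            if g[i,j] and abs(i-ctr[0])<70 and abs(j-ctr[1])<35:
                o,d=ray(w,(i,j));n=F[:,2];X=o+d*((c+n*h-o)@n)/(d@n);l=(F.T@(X-c))[:2]-K[k]
                if np.hypot(*l)<30: q.append(l)
    q=np.array(q)
    if len(q)>50:
        m=np.cov(q.T);ev,V=np.linalg.eigh(m);v=V[:,1]*np.sign(V[0,1]);print(k,len(q),q.mean(0).round(1),'angle of bar from u (ccw)',np.arctan2(v[1],v[0]).round(3),np.sqrt(ev).round(1))
E
```

```text
[ 6.18671e+02  4.14370e+01 -1.39000e-01  7.57910e+01  3.21910e+01] [-0.2  0.  -0.1 -0.  -1.5 -3.9 -1.8  3.2 -0.  -0.3 -1.7  2.2 -1.3  2.2
 -1.5  2.6 -2.   2.1]
1 1108 [-0.7  4.3] angle of bar from u (ccw) 0.501 [12.2 16.2]
2 1358 [-2.  -3.9] angle of bar from u (ccw) -0.167 [10.4 16.6]
3 1471 [2.7 3.3] angle of bar from u (ccw) 0.18 [12.3 16.6]
4 1786 [3.4 0. ] angle of bar from u (ccw) -0.6 [13.1 16. ]
```

```bash
python3 - <<'E'
import cv2
a=cv2.imread('pics/w1.png')[75:275,140:350]
a=cv2.convertScaleAbs(cv2.resize(a,(630,600),interpolation=cv2.INTER_CUBIC),alpha=1.5,beta=30)
cv2.imwrite('pics/c2.png',a)
E
```

```text
(no output)
```

View pics/c2.png

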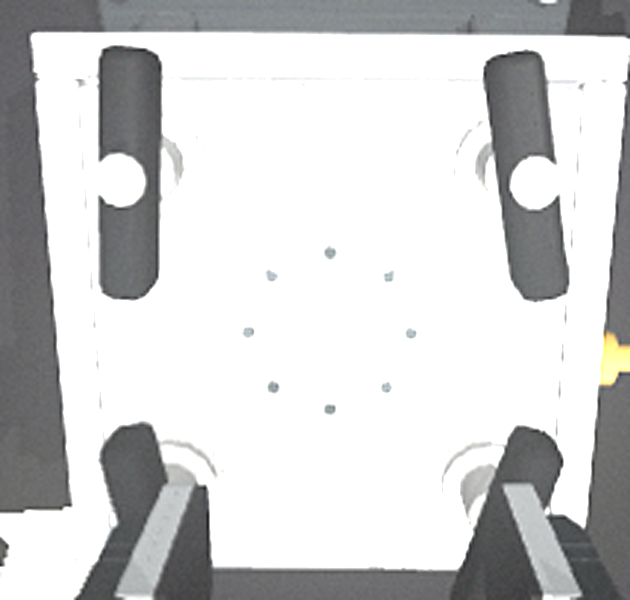

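The crop shows the bar top ends: K2 at crop (128,48) and (125,297), K1 at (518,55) and (545,298). Visible upper ends are K3 (132,427) and K4 (535,430). The caps stand a few mm above the bars.

```bash
cat >> h.py <<'E'
POSE=(618.7,41.4,-.139); HT=70.   # bar top height above face centre
c,F=frame(*POSE)
def face(w,pt,h):
    o,d=ray(w,pt);n=F[:,2];X=o+d*((c+n*h-o)@n)/(d@n);return (F.T@(X-c))[:2]
def goal(k,th,h):  # tool at knob k, tool x turned cw by th from -u
    return tool(F)@Ro.from_euler('z',th).as_matrix(), c+F@np.r_[K[k],h]
E
python3 - <<'E'
from h import *
w=r.read_camera('wrist')
q=lambda a,b:(75+b/3-.3,140+a/3-.3)
for k,e in {1:[(518,55),(545,298)],2:[(128,48),(125,297)],3:[(132,427)],4:[(535,430)]}.items():
    P=[face(w,q(*x),HT) for x in e]
    b=np.array(P[1] if len(P)>1 else K[k])
    d=b-P[0];print(k,np.round(P,1).tolist(),'len',np.hypot(*d).round(1),'ccw',np.arctan2(d[1],d[0]).round(3),'mid',((b+P[0])/2).round(1))
plan(*goal(1,0,HT+15))
E
```

```text
1 [[-85.8, 49.7], [-20.5, 61.3]] len 66.4 ccw 0.175 mid [-53.2  55.5]
2 [[-86.9, -52.3], [-20.1, -57.2]] len 67.0 ccw -0.074 mid [-53.5 -54.8]
3 [[19.2, -57.7]] len 35.9 ccw 0.076 mid [ 37.1 -56.4]
4 [[19.5, 61.2]] len 36.0 ccw -0.172 mid [37.3 58.1]
rotvec [0.007 0.    0.007] shift now-axes [48.1 48.8 93.2] shift after-turn [48.4 49.1 92.9] j [ 0.16 -0.35  2.23 -0.2   0.77 -1.17] t 3.35
```

```bash
cat > tq.py <<'E'
from h import *
import sys
o=r.get_obs();T=rot(o);l=F.T@(o['ee_pos']-c)
rv=Ro.from_matrix(tool(F).T@T).as_rotvec()
print('t',round(o['clock'],2),'face uvh',l.round(1),'tilt',rv[:2].round(3),'th',rv[2].round(3),'tauz',(o['torque']@F[:,2]).round(3),'f(tool)',(T.T@o['ft_force']).round(1),'gap',round(o['finger_gap'],3),'gf',round(o['grasp_force'],1),'j6',o['joint_pos'][5].round(2))
E
python3 -m handwheel '[[0.003,0,-0.085,24,24,46.5,0.45],[0.003,0,-0.085,24,24,46.5,0.45],[0,0,0,0,0,0,0.45]]' 60 >/dev/null; python3 tq.py
python3 -c "
from h import *
plan(*goal(1,-.175,46))"
```

```text
t 3.65 face uvh [-59.9  45.   91.9] tilt [0.002 0.013] th -0.183 tauz -0.024 f(tool) [ 1.4 -0.5  0.4] gap 0.549 gf 0.0 j6 -1.09
rotvec [-0.001 -0.014  0.008] shift now-axes [-7.2  9.  45.8] shift after-turn [-6.5  9.  45.9] j [ 0.27 -0.21  2.32 -0.36  0.59 -1.09] t 3.65
```

```bash
python3 -m handwheel '[[0,-0.007,0.004,-3.6,4.5,0,0.45],[0,-0.007,0.004,-3.6,4.5,0,0.45],[0,0,0,0,0,23,0.45],[0,0,0,0,0,23,0.45],[0,0,0,0,0,0,0.45]]' >/dev/null; python3 tq.py
python3 -c "
from h import *
save(r.read_camera('wrist'),'w2.png')"
```

```text
t 4.15 face uvh [-44.4  55.6  50.8] tilt [-0.001 -0.015] th -0.168 tauz -0.014 f(tool) [ 0.5 -0.3  0.3] gap 0.554 gf 0.0 j6 -0.99
```

View pics/w2.png

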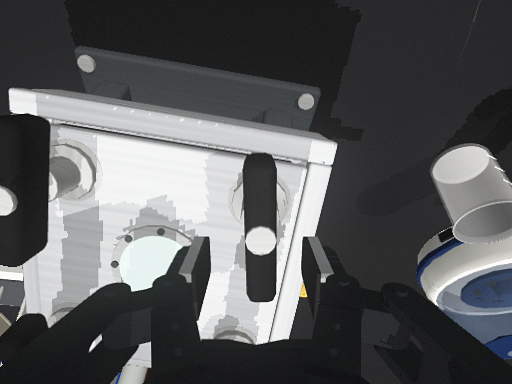

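The bar is vertical in the picture at column 260, between the fingers (208–302), so it is well aligned. The tool needs about 10 mm along its +x, then closing.

```bash
python3 -m handwheel '[[0,0.015,0,10.4,1.8,4,0.45],[0,0,0,0,0,0,0.45],[0,0,0,0,0,0,1],[0,0,0,0,0,0,1],[0,0,0,0,0,0,1],[0,0,0,0,0,0,1]]' 60; python3 tq.py
```

```text
clock: 4.8
ee_pos: [554.9, 106.7, 121.2]
tcp_rot: [0.256, -0.015, 0.966, -0.04]
ft_force: [-4.6, -0.1, 5.4]
finger_gap: 0.167
grasp_force: 58.5
t 4.8 face uvh [-55.9  55.8  47.6] tilt [-0.001 -0.   ] th -0.17 tauz 0.004 f(tool) [ 1.3 -0.6 -7. ] gap 0.167 gf 58.5 j6 -0.99
```

```bash
python3 -m handwheel '[[0,0,0.13,0,0,0.6,1],[0,0,0.13,0,0,0.8,1],[0,0,0.12,0,0,0.8,1],[0,0,0,0,0,0,1],[0,0,0,0,0,0,1]]' >/dev/null; python3 tq.py
python3 -m handwheel '[[0,0,0,0,0,0,0.6],[0,0,0,0,0,0,0.45],[0,0,0,0,0,-40,0.45],[0,0,0,0,0,0,0.45],[0,0,0,0,0,0,0.45]]' >/dev/null; python3 tq.py
python3 -c "
from h import *
plan(*goal(3,-.076,85))"
```

```text
t 5.3 face uvh [-56.   53.7  45.4] tilt [0.003 0.001] th 0.209 tauz 0.169 f(tool) [-2.9 -9.5 -8.6] gap 0.168 gf 58.8 j6 -0.61
t 5.8 face uvh [-55.5  56.6  85.3] tilt [-0.002 -0.001] th 0.21 tauz 0.031 f(tool) [ 0.4 -0.2 -0.3] gap 0.55 gf 0.0 j6 -0.65
rotvec [ 0.002  0.002 -0.286] shift now-axes [-131.4  -86.1    0.3] shift after-turn [-101.8 -119.6    0.3] j [ 0.29 -0.18  2.31 -0.39  0.56 -0.65] t 5.8
```

```bash
python3 -m handwheel '[[0,0,0,-33,-21.5,0,0.45],[0,0,0,-33,-21.5,0,0.45],[0,0,0,-33,-21.5,0,0.45],[0,0,0,-32.5,-21.5,0,0.45],[0,0,-0.143,0,0,0,0.45],[0,0,-0.143,0,0,0,0.45],[0,0,0,0,0,0,0.45]]' >/dev/null; python3 tq.py
python3 -c "
from h import *
plan(*goal(3,-.076,47))
save(r.read_camera('wrist'),'w3.png')"
```

```text
t 6.5 face uvh [ 53.1 -56.3  83.1] tilt [0.    0.003] th -0.076 tauz 0.008 f(tool) [ 1.1 -0.2  0.6] gap 0.548 gf 0.0 j6 -1.48
rotvec [ 0.    -0.003 -0.   ] shift now-axes [-2.1  1.2 36.1] shift after-turn [-2.   1.2 36.1] j [-0.04 -0.12  2.15 -0.09  0.6  -1.48] t 6.5
```

View pics/w3.png

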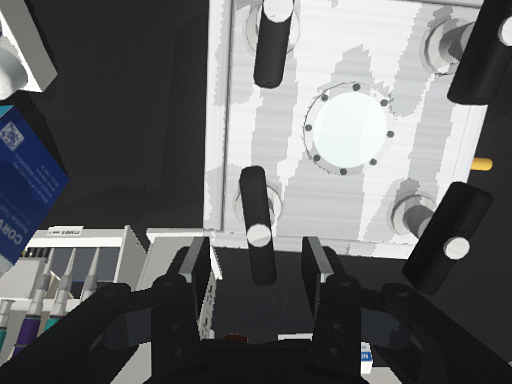

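K3's bar runs (col 253,row 170) to (265,282), so it is about 0.1 rad off the tool. K4's runs (472,187) to (427,283).

```bash
python3 - <<'E'
from h import *
w=r.read_camera('wrist')
for k,e in {3:[(170,253),(282,264)],4:[(187,474),(283,427)]}.items():
    P=[face(w,x,HT) for x in e];d=P[1]-P[0]
    print(k,np.round(P,1).tolist(),np.hypot(*d).round(1),'ccw',np.arctan2(d[1],d[0]).round(3),'mid',((P[0]+P[1])/2).round(1))
plan(*goal(3,-.17,47))
E
```

```text
3 [[14.4, -61.1], [81.2, -50.0]] 67.7 ccw 0.166 mid [ 47.8 -55.6]
4 [[14.9, 58.2], [75.2, 46.8]] 61.4 ccw -0.187 mid [45.  52.5]
rotvec [ 0.001 -0.003 -0.097] shift now-axes [-2.2  0.6 36.4] shift after-turn [-2.1  0.4 36.4] j [-0.03 -0.13  2.15 -0.09  0.6  -1.48] t 6.6
```

```bash
echo 'K={1:(-60,55.5),2:(-60,-55),3:(49.5,-55),4:(49.5,55)}' >> h.py
python3 -c "
from h import *
plan(*goal(3,-.17,46.5))"
```

```text
rotvec [ 0.001 -0.003 -0.097] shift now-axes [ 3.3  1.  36.9] shift after-turn [ 3.3  1.3 36.9] j [-0.03 -0.13  2.15 -0.09  0.6  -1.48] t 6.6
```

```bash
python3 -m handwheel '[[0,0,-0.097,3.3,1,0,0.45],[0,0,0,0,0,37,0.45],[0,0,0,0,0,0,0.8],[0,0,0,0,0,0,1],[0,0,0,0,0,0,1],[0,0,0,0,0,0,1]]' >/dev/null; python3 tq.py
python3 -m handwheel '[[0,0,0.13,0,0,0.8,1],[0,0,0.13,0,0,0.8,1],[0,0,0.12,0,0,0.8,1],[0,0,0,0,0,0,1],[0,0,0,0,0,0,1]]' >/dev/null; python3 tq.py
python3 -m handwheel '[[0,0,0,0,0,0,0.6],[0,0,0,0,0,0,0.45],[0,0,0,0,0,-40,0.45],[0,0,0,0,0,0,0.45],[0,0,0,0,0,0,0.45]]' >/dev/null; python3 tq.py
python3 -c "
from h import *
plan(*goal(2,.074,85))"
```

```text
t 7.2 face uvh [ 48.7 -55.   46.9] tilt [-0.001  0.004] th -0.173 tauz -0.001 f(tool) [ 1.4  0.3 10.9] gap 0.181 gf 58.7 j6 -1.57
t 7.7 face uvh [ 48.8 -55.2  44.7] tilt [0.    0.004] th 0.204 tauz 0.109 f(tool) [ 3.7 -3.6  7. ] gap 0.176 gf 59.2 j6 -1.19
t 8.2 face uvh [ 54.7 -54.4  87.4] tilt [-0.002 -0.006] th 0.206 tauz 0.02 f(tool) [ 0.3 -0.2 -0.1] gap 0.546 gf 0.0 j6 -1.19
rotvec [ 0.003  0.006 -0.132] shift now-axes [112.2 -24.1   1.7] shift after-turn [114.4  -9.1   2.4] j [-0.03 -0.14  2.16 -0.09  0.59 -1.19] t 8.2
```

```bash
python3 -m handwheel '[[0,0,0,37.4,-8,0,0.45],[0,0,0,37.4,-8,0,0.45],[0,0,0,37.4,-8,0,0.45],[0,0.006,-0.132,0,0,0,0.45],[0,0,0,0,0,0,0.45],[0,0,0,0,0,0,0.45]]' >/dev/null; python3 tq.py
python3 - <<'E'
from h import *
plan(*goal(2,.074,46.5))
w=r.read_camera('wrist');save(w,'w4.png')
E
```

```text
t 8.8 face uvh [-62.  -55.1  85.5] tilt [-0.002  0.004] th 0.077 tauz -0.022 f(tool) [ 0.  -0.5 -0.3] gap 0.553 gf 0.0 j6 -1.26
rotvec [ 0.002 -0.004 -0.003] shift now-axes [-2.2  0.2 39. ] shift after-turn [-2.   0.3 39. ] j [-0.   -0.28  2.39 -0.13  0.52 -1.26] t 8.8
```

View pics/w4.png

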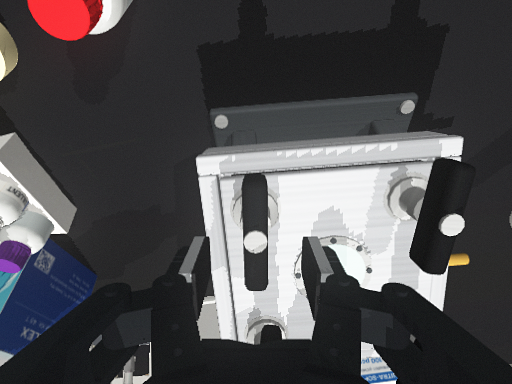

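K2's bar is vertical at column 256, rows 173–290, and aligned with the fingers. Going on with K2, then K4.

```bash
python3 -m handwheel '[[0,0,0,-2,0,20,0.45],[0,0,0,0,0,19,0.5],[0,0,0,0,0,0,0.8],[0,0,0,0,0,0,1],[0,0,0,0,0,0,1],[0,0,0,0,0,0,1]]' >/dev/null; python3 tq.py
python3 -m handwheel '[[0,0,0.13,0,0,0.8,1],[0,0,0.13,0,0,0.8,1],[0,0,0.12,0,0,0.8,1],[0,0,0,0,0,0,1],[0,0,0,0,0,0,1]]' >/dev/null; python3 tq.py
python3 -m handwheel '[[0,0,0,0,0,0,0.6],[0,0,0,0,0,0,0.45],[0,0,0,0,0,-20,0.45],[0,0,0,0,0,-20,0.45],[0,0,0,0,0,0,0.45],[0,0,0,0,0,0,0.45]]' >/dev/null; python3 tq.py
python3 -c "
from h import *
plan(*goal(4,.18,85))"
```

```text
t 9.45 face uvh [-61.9 -55.4  46.2] tilt [-0.002  0.006] th 0.075 tauz 0.022 f(tool) [-1.7  0.4 11.1] gap 0.181 gf 58.7 j6 -1.25
t 9.95 face uvh [-61.9 -55.5  44. ] tilt [-0.     0.006] th 0.452 tauz 0.097 f(tool) [-0.8 -0.6  5.9] gap 0.178 gf 59.2 j6 -0.87
t 10.55 face uvh [-61.  -55.4  84.1] tilt [-0.001  0.005] th 0.454 tauz -0.053 f(tool) [-0.1 -0.4  0.5] gap 0.547 gf 0.0 j6 -0.89
rotvec [ 0.    -0.005 -0.274] shift now-axes [-50.8 147.7  -1.2] shift after-turn [-89.  128.4  -0.9] j [-0.01 -0.27  2.39 -0.13  0.52 -0.89] t 10.55
```

```bash
python3 -m handwheel '[[0,0,0,-12.7,36.9,0,0.45],[0,0,0,-12.7,36.9,0,0.45],[0,0,0,-12.7,36.9,0,0.45],[0,0,0,-12.7,36.9,0,0.45],[0,0,-0.137,0,0,0,0.45],[0,-0.005,-0.137,0,0,0,0.45],[0,0,0,0,0,0,0.45],[0,0,0,0,0,0,0.45]]' >/dev/null; python3 tq.py
python3 - <<'E'
from h import *
plan(*goal(4,.18,46.5))
w=r.read_camera('wrist');save(w,'w5.png')
E
```

```text
t 11.35 face uvh [47.3 54.6 81.9] tilt [0.001 0.004] th 0.183 tauz 0.03 f(tool) [-0.1  0.2 -0.3] gap 0.547 gf 0.0 j6 -0.85
rotvec [-0.001 -0.004 -0.003] shift now-axes [-2.2  0.8 35.4] shift after-turn [-2.1  0.8 35.4] j [ 0.2  -0.07  2.11 -0.29  0.63 -0.85] t 11.35
```

View pics/w5.png

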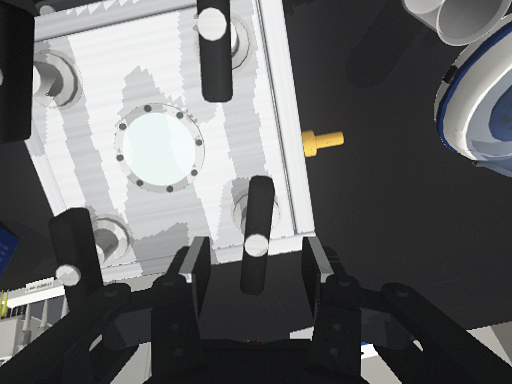

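K4's bar runs (col 262,row 178) to (253,292), so it needs about +0.08 rad more turn before gripping.

```bash
python3 -m handwheel '[[0,0,0.08,-2,1,0,0.45],[0,0,0,0,0,18,0.45],[0,0,0,0,0,17,0.5],[0,0,0,0,0,0,0.8],[0,0,0,0,0,0,1],[0,0,0,0,0,0,1],[0,0,0,0,0,0,1]]' >/dev/null; python3 tq.py
python3 -m handwheel '[[0,0,0.13,0,0,0.8,1],[0,0,0.13,0,0,0.8,1],[0,0,0.12,0,0,0.8,1],[0,0,0,0,0,0,1],[0,0,0,0,0,0,1]]' >/dev/null; python3 tq.py
python3 -m handwheel '[[0,0,0,0,0,0,0.6],[0,0,0,0,0,0,0.45],[0,0,0,0,0,-20,0.45],[0,0,0,0,0,-20,0.45],[0,0,0,0,0,0,0.45],[0,0,0,0,0,0,0.45]]' >/dev/null; python3 tq.py
python3 -c "
from h import *
plan(*goal(1,.209,85))"
```

```text
t 12.1 face uvh [49.1 54.6 47.7] tilt [0.002 0.004] th 0.261 tauz -0.045 f(tool) [ 0.8 -3.6  4.9] gap 0.172 gf 58.6 j6 -0.76
t 12.6 face uvh [48.9 54.2 45.6] tilt [0.003 0.004] th 0.64 tauz 0.124 f(tool) [-0.8 -5.8  1.7] gap 0.171 gf 59.2 j6 -0.38
t 13.2 face uvh [52.4 56.2 86.7] tilt [-0.002 -0.001] th 0.641 tauz 0.027 f(tool) [-0.4 -1.2 -0.2] gap 0.551 gf 0.0 j6 -0.4
rotvec [ 0.002  0.001 -0.432] shift now-axes [ 89.7 -67.7   1.5] shift after-turn [109.8 -24.    1.7] j [ 0.21 -0.07  2.1  -0.29  0.63 -0.4 ] t 13.2
```

```bash
python3 -m handwheel '[[0,0,0,30,-22.5,0,0.45],[0,0,0,30,-22.5,0,0.45],[0,0,0,30,-22.5,0,0.45],[0,0,-0.144,0,0,0,0.45],[0,0,-0.144,0,0,0,0.45],[0,0,-0.144,0,0,0,0.45],[0,0,0,0,0,21,0.45],[0,0,0,0,0,21,0.5],[0,0,0,0,0,0,0.8],[0,0,0,0,0,0,1],[0,0,0,0,0,0,1],[0,0,0,0,0,0,1]]' >/dev/null; python3 tq.py
python3 -m handwheel '[[0,0,0.12,0,0,0.7,1],[0,0,0.12,0,0,0.7,1],[0,0,0,0,0,0,1],[0,0,0,0,0,0,1]]' >/dev/null; python3 tq.py
```

```text
t 14.4 face uvh [-63.7  54.9  43.2] tilt [0.    0.004] th 0.208 tauz -0.048 f(tool) [-0.3  2.  16.9] gap 0.181 gf 58.7 j6 -0.6
t 14.8 face uvh [-63.6  55.2  42. ] tilt [0.    0.004] th 0.448 tauz 0.21 f(tool) [ 2.   2.7 15.3] gap 0.181 gf 58.8 j6 -0.36
```

```bash
python3 -m handwheel '[[0,0,0.1,0,0,0.6,1],[0,0,0,0,0,0,1],[0,0,0,0,0,0,1]]' >/dev/null; python3 tq.py
python3 -m handwheel '[[0,0,0,0,0,0,0.6],[0,0,0,0,0,0,0.45],[0,0,0,0,0,-21,0.45],[0,0,0,0,0,-21,0.45],[0,0,0,0,0,0,0.45],[0,0,0,0,0,0,0.45]]' >/dev/null; python3 tq.py
python3 -c "
from h import *
plan(*goal(3,.205,85))"
```

```text
t 15.1 face uvh [-63.2  55.2  41.7] tilt [0.    0.003] th 0.546 tauz 0.28 f(tool) [3.3 1.5 9. ] gap 0.181 gf 60.0 j6 -0.26
t 15.7 face uvh [-60.3  55.5  84.8] tilt [-0.002 -0.001] th 0.549 tauz -0.03 f(tool) [-0.9  0.4  0.8] gap 0.55 gf 0.0 j6 -0.3
rotvec [ 0.002  0.001 -0.344] shift now-axes [-151.3  -37.    -0.3] shift after-turn [-130.   -85.8   -0.2] j [ 0.29 -0.19  2.32 -0.4   0.56 -0.3 ] t 15.7
```

```bash
python3 -m handwheel '[[0,0,0,-37.8,-9.3,0,0.45],[0,0,0,-37.8,-9.3,0,0.45],[0,0,0,-37.8,-9.3,0,0.45],[0,0,0,-37.8,-9.3,0,0.45],[0,0,-0.115,0,0,0,0.45],[0,0,-0.115,0,0,0,0.45],[0,0,-0.114,0,0,0,0.45],[0,0,0,0,0,20,0.45],[0,0,0,0,0,20,0.5],[0,0,0,0,0,0,0.8],[0,0,0,0,0,0,1],[0,0,0,0,0,0,1],[0,0,0,0,0,0,1]]' >/dev/null; python3 tq.py
python3 -m handwheel '[[0,0,0.12,0,0,0.7,1],[0,0,0.12,0,0,0.7,1],[0,0,0,0,0,0,1],[0,0,0,0,0,0,1]]' >/dev/null; python3 tq.py
python3 -m handwheel '[[0,0,0.1,0,0,0.6,1],[0,0,0,0,0,0,1],[0,0,0,0,0,0,1]]' >/dev/null; python3 tq.py
python3 -m handwheel '[[0,0,0,0,0,0,0.6],[0,0,0,0,0,0,0.45],[0,0,0,0,0,-21,0.45],[0,0,0,0,0,-21,0.45],[0,0,0,0,0,0,0.45],[0,0,0,0,0,0,0.45]]' >/dev/null; python3 tq.py
python3 -c "
from h import *
plan(*goal(2,.454,85))"
```

```text
t 17.0 face uvh [ 45.8 -54.9  42.6] tilt [-0.001  0.005] th 0.205 tauz -0.017 f(tool) [-0.1  3.8 14. ] gap 0.184 gf 58.7 j6 -1.19
t 17.4 face uvh [ 45.9 -54.5  41.3] tilt [-0.001  0.004] th 0.444 tauz 0.206 f(tool) [ 2.6  6.2 13. ] gap 0.183 gf 58.7 j6 -0.95
t 17.7 face uvh [ 46.9 -54.7  41.2] tilt [-0.001  0.003] th 0.546 tauz -0.135 f(tool) [ 2.   3.7 10.6] gap 0.186 gf 59.9 j6 -0.85
t 18.3 face uvh [ 48.8 -55.6  84.4] tilt [-0. -0.] th 0.545 tauz -0.077 f(tool) [-1.   0.   0.6] gap 0.548 gf 0.0 j6 -0.86
rotvec [ 0.001  0.    -0.091] shift now-axes [ 93.4 -55.8  -0.7] shift after-turn [ 98.  -47.2  -0.6] j [-0.03 -0.13  2.17 -0.09  0.59 -0.86] t 18.3
```

```bash
python3 -m handwheel '[[0,0,0,31,-18.6,0,0.45],[0,0,0,31,-18.6,0,0.45],[0,0,0,31,-18.6,0,0.45],[0,0,-0.091,0,0,0,0.45],[0,0,0,0,0,20,0.45],[0,0,0,0,0,20,0.5],[0,0,0,0,0,0,0.8],[0,0,0,0,0,0,1],[0,0,0,0,0,0,1],[0,0,0,0,0,0,1]]' 100 >/dev/null; python3 tq.py
python3 -m handwheel '[[0,0,0.12,0,0,0.7,1],[0,0,0.12,0,0,0.7,1],[0,0,0,0,0,0,1],[0,0,0,0,0,0,1]]' >/dev/null; python3 tq.py
python3 -m handwheel '[[0,0,0.1,0,0,0.6,1],[0,0,0,0,0,0,1],[0,0,0,0,0,0,1]]' >/dev/null; python3 tq.py
python3 -m handwheel '[[0,0,0,0,0,0,0.6],[0,0,0,0,0,0,0.45],[0,0,0,0,0,-21,0.45],[0,0,0,0,0,-21,0.45],[0,0,0,0,0,0,0.45],[0,0,0,0,0,0,0.45]]' >/dev/null; python3 tq.py
python3 -c "
from h import *
plan(*goal(4,.641,84))"
```

```text
t 19.3 face uvh [-62.8 -55.1  43.4] tilt [0.001 0.005] th 0.454 tauz -0.043 f(tool) [ 3.6  1.  12.5] gap 0.156 gf 98.0 j6 -0.86
t 19.7 face uvh [-62.7 -55.   42. ] tilt [0.001 0.004] th 0.694 tauz 0.034 f(tool) [ 3.6  1.2 12.9] gap 0.159 gf 98.0 j6 -0.62
t 20.0 face uvh [-62.7 -54.9  41.4] tilt [0.001 0.004] th 0.793 tauz 0.108 f(tool) [ 3.9  1.2 13.1] gap 0.162 gf 98.3 j6 -0.52
t 20.6 face uvh [-58.8 -55.   84.8] tilt [-0.001 -0.002] th 0.794 tauz 0.01 f(tool) [ 0.6 -0.5  0.2] gap 0.548 gf 0.0 j6 -0.54
rotvec [ 0.002  0.001 -0.153] shift now-axes [  2.5 154.3   1.1] shift after-turn [-21.  152.9   0.8] j [-0.   -0.28  2.39 -0.14  0.51 -0.54] t 20.6
```

```bash
python3 -m handwheel '[[0,0,0,0.6,38.6,0,0.45],[0,0,0,0.6,38.6,0,0.45],[0,0,0,0.6,38.6,0,0.45],[0,0,0,0.6,38.6,0,0.45],[0,0,-0.077,0,0,0,0.45],[0,0,-0.077,0,0,0,0.45],[0,0,0,0,0,20,0.45],[0,0,0,0,0,20,0.5],[0,0,0,0,0,0,0.8],[0,0,0,0,0,0,1],[0,0,0,0,0,0,1],[0,0,0,0,0,0,1]]' >/dev/null; python3 tq.py
python3 -m handwheel '[[0,0,0.12,0,0,0.7,1],[0,0,0.12,0,0,0.7,1],[0,0,0,0,0,0,1],[0,0,0,0,0,0,1]]' >/dev/null; python3 tq.py
python3 -m handwheel '[[0,0,0.1,0,0,0.6,1],[0,0,0,0,0,0,1],[0,0,0,0,0,0,1]]' >/dev/null; python3 tq.py
python3 -m handwheel '[[0,0,0,0,0,0,0.6],[0,0,0,0,0,0,0.45],[0,0,0,0,0,-21,0.45],[0,0,0,0,0,-21,0.45],[0,0,0,0,0,0,0.45],[0,0,0,0,0,0,0.45]]' >/dev/null; python3 tq.py
python3 -c "
from h import *
plan(*goal(1,.547,84))"
```

```text
t 21.8 face uvh [46.7 55.4 42.9] tilt [-0.     0.003] th 0.64 tauz -0.122 f(tool) [ 1.2  3.6 14.2] gap 0.163 gf 98.0 j6 -0.37
t 22.2 face uvh [46.8 55.6 41.6] tilt [-0.     0.003] th 0.879 tauz 0.088 f(tool) [ 1.8  4.  12.3] gap 0.163 gf 98.1 j6 -0.13
t 22.5 face uvh [46.9 55.7 41.1] tilt [-0.001  0.003] th 0.979 tauz 0.116 f(tool) [ 2.9  4.2 13.4] gap 0.159 gf 98.4 j6 -0.03
t 23.1 face uvh [48.7 55.  84.6] tilt [-0.001 -0.   ] th 0.98 tauz 0.015 f(tool) [ 0.1 -0.1  0.2] gap 0.553 gf 0.0 j6 -0.05
rotvec [ 0.001 -0.    -0.433] shift now-axes [ 61.  -90.1   0.5] shift after-turn [ 93.1 -56.2   0.6] j [ 0.2  -0.07  2.11 -0.29  0.63 -0.05] t 23.1
```

```bash
python3 -m handwheel '[[0,0,0,20.3,-30,0,0.45],[0,0,0,20.3,-30,0,0.45],[0,0,0,20.3,-30,0,0.45],[0,0,-0.144,0,0,0,0.45],[0,0,-0.144,0,0,0,0.45],[0,0,-0.144,0,0,0,0.45],[0,0,0,0,0,21,0.45],[0,0,0,0,0,21,0.5],[0,0,0,0,0,0,0.8],[0,0,0,0,0,0,1],[0,0,0,0,0,0,1],[0,0,0,0,0,0,1]]' >/dev/null; python3 tq.py
python3 -m handwheel '[[0,0,0.12,0,0,0.7,1],[0,0,0,0,0,0,1],[0,0,0,0,0,0,1]]' >/dev/null; python3 tq.py
```

```text
t 24.3 face uvh [-62.9  54.9  41.2] tilt [0.001 0.004] th 0.546 tauz 0.209 f(tool) [ 1.3  0.5 15.6] gap 0.165 gf 97.3 j6 -0.26
t 24.6 face uvh [-63.   55.   40.5] tilt [0.001 0.004] th 0.667 tauz 0.133 f(tool) [ 1.   1.5 16.6] gap 0.166 gf 97.1 j6 -0.14
```

```bash
python3 -m handwheel '[[0,0,0.1,0,0,0.6,1],[0,0,0,0,0,0,1],[0,0,0,0,0,0,1]]' >/dev/null; python3 tq.py
python3 -m handwheel '[[0,0,0.1,0,0,0.6,1],[0,0,0,0,0,0,1],[0,0,0,0,0,0,1]]' >/dev/null; python3 tq.py
```

```text
t 24.9 face uvh [-62.9  55.   39.9] tilt [0.001 0.004] th 0.767 tauz 0.074 f(tool) [ 1.8  0.9 15.8] gap 0.167 gf 97.4 j6 -0.04
t 25.2 face uvh [-62.8  55.1  39.3] tilt [0.002 0.004] th 0.867 tauz 0.083 f(tool) [ 2.   1.7 17.1] gap 0.165 gf 97.4 j6 0.06
```

```bash
python3 -m handwheel '[[0,0,0,0,0,0,0.6],[0,0,0,0,0,0,0.45],[0,0,0,0,0,-21,0.45],[0,0,0,0,0,-21,0.45],[0,0,0,0,0,0,0.45],[0,0,0,0,0,0,0.45]]' >/dev/null; python3 tq.py
python3 -c "
from h import *
plan(*goal(3,.545,82))"
```

```text
t 25.8 face uvh [-59.6  55.8  82.9] tilt [-0.002 -0.   ] th 0.868 tauz -0.02 f(tool) [-0.6 -0.4  0. ] gap 0.547 gf 0.0 j6 0.02
rotvec [ 0.002 -0.    -0.323] shift now-axes [-155.1   11.7    0.9] shift after-turn [-150.8  -38.1    0.9] j [ 0.29 -0.18  2.32 -0.4   0.56  0.02] t 25.8
```

```bash
python3 -m handwheel '[[0,0,0,-38.8,2.9,0,0.45],[0,0,0,-38.8,2.9,0,0.45],[0,0,0,-38.8,2.9,0,0.45],[0,0,0,-38.8,2.9,0,0.45],[0,0,-0.108,0,0,0,0.45],[0,0,-0.108,0,0,0,0.45],[0,0,-0.107,0,0,0,0.45],[0,0,0,0,0,20,0.45],[0,0,0,0,0,20,0.5],[0,0,0,0,0,0,0.8],[0,0,0,0,0,0,1],[0,0,0,0,0,0,1],[0,0,0,0,0,0,1]]' >/dev/null; python3 tq.py
python3 -m handwheel '[[0,0,0.12,0,0,0.7,1],[0,0,0,0,0,0,1],[0,0,0,0,0,0,1]]' >/dev/null; python3 tq.py
```

```text
t 27.1 face uvh [ 47.2 -54.9  41. ] tilt [-0.     0.003] th 0.545 tauz 0.082 f(tool) [ 0.9  4.3 13.6] gap 0.17 gf 97.2 j6 -0.85
t 27.4 face uvh [ 47.2 -54.8  40.3] tilt [-0.     0.003] th 0.665 tauz 0.024 f(tool) [ 1.2  4.1 13.4] gap 0.168 gf 97.2 j6 -0.73
```

```bash
python3 -m handwheel '[[0,0,0.1,0,0,0.6,1],[0,0,0,0,0,0,1],[0,0,0,0,0,0,1]]' >/dev/null; python3 tq.py
python3 -m handwheel '[[0,0,0.1,0,0,0.6,1],[0,0,0,0,0,0,1],[0,0,0,0,0,0,1]]' >/dev/null; python3 tq.py
python3 -m handwheel '[[0,0,0,0,0,0,0.6],[0,0,0,0,0,0,0.45],[0,0,0,0,0,-21,0.45],[0,0,0,0,0,-21,0.45],[0,0,0,0,0,0,0.45],[0,0,0,0,0,0,0.45]]' >/dev/null; python3 tq.py
python3 -c "
from h import *
plan(*goal(2,.794,82))"
```

```text
t 27.7 face uvh [ 47.2 -54.8  39.7] tilt [-0.     0.003] th 0.765 tauz 0.081 f(tool) [ 1.2  3.9 13.8] gap 0.169 gf 97.5 j6 -0.63
t 28.0 face uvh [ 47.3 -54.7  39.1] tilt [-0.     0.003] th 0.865 tauz 0.109 f(tool) [ 1.5  4.2 13.7] gap 0.165 gf 97.6 j6 -0.53
t 28.6 face uvh [ 49.2 -55.6  82.6] tilt [-0.001 -0.   ] th 0.865 tauz -0.036 f(tool) [-0.5  0.1  0.2] gap 0.551 gf 0.0 j6 -0.54
rotvec [ 0.001  0.    -0.071] shift now-axes [ 71.3 -82.7   0.6] shift after-turn [ 77.  -77.5   0.6] j [-0.03 -0.13  2.16 -0.09  0.59 -0.54] t 28.6
```

```bash
python3 -m handwheel '[[0,0,0,23.8,-27.5,0,0.45],[0,0,0,23.8,-27.5,0,0.45],[0,0,0,23.8,-27.5,0,0.45],[0,0,-0.071,0,0,0,0.45],[0,0,0,0,0,20,0.45],[0,0,0,0,0,20.5,0.5],[0,0,0,0,0,0,0.8],[0,0,0,0,0,0,1],[0,0,0,0,0,0,1],[0,0,0,0,0,0,1]]' >/dev/null; python3 tq.py
python3 -m handwheel '[[0,0,0.12,0,0,0.7,1],[0,0,0,0,0,0,1],[0,0,0,0,0,0,1]]' >/dev/null; python3 tq.py
python3 -m handwheel '[[0,0,0.1,0,0,0.6,1],[0,0,0,0,0,0,1],[0,0,0,0,0,0,1]]' >/dev/null; python3 tq.py
```

```text
t 29.6 face uvh [-62.9 -54.8  41. ] tilt [0.002 0.004] th 0.793 tauz -0.026 f(tool) [ 1.7  0.1 13.3] gap 0.162 gf 98.0 j6 -0.52
t 29.9 face uvh [-62.7 -54.7  40.4] tilt [0.002 0.004] th 0.914 tauz 0.096 f(tool) [ 2.1  1.7 13.9] gap 0.158 gf 98.1 j6 -0.4
t 30.2 face uvh [-62.7 -54.6  39.8] tilt [0.002 0.004] th 1.013 tauz 0.05 f(tool) [ 2.2  1.7 13.8] gap 0.161 gf 98.3 j6 -0.3
```

```bash
python3 -m handwheel '[[0,0,0.1,0,0,0.6,1],[0,0,0,0,0,0,1],[0,0,0,0,0,0,1]]' >/dev/null; python3 tq.py
python3 -m handwheel '[[0,0,0,0,0,0,0.6],[0,0,0,0,0,0,0.45],[0,0,0,0,0,-21,0.45],[0,0,0,0,0,-21,0.45],[0,0,0,0,0,0,0.45],[0,0,0,0,0,0,0.45]]' >/dev/null; python3 tq.py
python3 -c "
from h import *
plan(*goal(4,.98,82))"
```

```text
t 30.5 face uvh [-62.6 -54.6  39.2] tilt [0.002 0.004] th 1.113 tauz 0.067 f(tool) [ 1.9  0.8 14.8] gap 0.164 gf 98.3 j6 -0.2
t 31.1 face uvh [-59.4 -54.7  82.5] tilt [-0.001 -0.001] th 1.114 tauz -0.036 f(tool) [ 0.1  0.4 -0.4] gap 0.55 gf 0.0 j6 -0.22
rotvec [ 0.002  0.    -0.134] shift now-axes [ 50.4 146.1   0.7] shift after-turn [ 30.5 151.5   0.5] j [-0.   -0.27  2.39 -0.14  0.51 -0.22] t 31.1
```

```bash
python3 -m handwheel '[[0,0,0,12.6,36.5,0,0.45],[0,0,0,12.6,36.5,0,0.45],[0,0,0,12.6,36.5,0,0.45],[0,0,0,12.6,36.5,0,0.45],[0,0,-0.134,0,0,0,0.45],[0,0,0,0,0,20,0.45],[0,0,0,0,0,20,0.5],[0,0,0,0,0,0,0.8],[0,0,0,0,0,0,1],[0,0,0,0,0,0,1],[0,0,0,0,0,0,1]]' >/dev/null; python3 tq.py
python3 -m handwheel '[[0,0,0.12,0,0,0.7,1],[0,0,0,0,0,0,1],[0,0,0,0,0,0,1]]' >/dev/null; python3 tq.py
python3 -m handwheel '[[0,0,0.1,0,0,0.6,1],[0,0,0,0,0,0,1],[0,0,0,0,0,0,1]]' >/dev/null; python3 tq.py
python3 -m handwheel '[[0,0,0.08,0,0,0.6,1],[0,0,0,0,0,0,1],[0,0,0,0,0,0,1]]' >/dev/null; python3 tq.py
```

```text
t 32.2 face uvh [47.2 55.3 40.7] tilt [-0.     0.002] th 0.98 tauz -0.074 f(tool) [ 1.6  4.  13.8] gap 0.163 gf 98.0 j6 -0.03
t 32.5 face uvh [47.3 55.3 40.1] tilt [-0.     0.002] th 1.1 tauz 0.001 f(tool) [ 1.4  3.6 14.7] gap 0.159 gf 98.8 j6 0.09
t 32.8 face uvh [47.4 55.3 39.5] tilt [-0.     0.002] th 1.199 tauz 0.04 f(tool) [ 2.3  3.6 14.7] gap 0.16 gf 99.1 j6 0.19
t 33.1 face uvh [47.4 55.4 39.1] tilt [-0.     0.002] th 1.279 tauz 0.088 f(tool) [ 2.3  2.7 14.5] gap 0.163 gf 99.6 j6 0.27
```

```bash
python3 -m handwheel '[[0,0,0,0,0,0,0.6],[0,0,0,0,0,0,0.45],[0,0,0,0,0,-21,0.45],[0,0,0,0,0,-21,0.45],[0,0,0,0,0,0,0.45],[0,0,0,0,0,0,0.45]]' >/dev/null; python3 tq.py
python3 -c "
from h import *
plan(*goal(1,.868,82))"
```

```text
t 33.7 face uvh [48.7 55.  82.4] tilt [-0.001  0.   ] th 1.28 tauz -0.009 f(tool) [-0.4  0.1  0.7] gap 0.551 gf 0.0 j6 0.25
rotvec [ 0.001 -0.001 -0.412] shift now-axes [  31.6 -104.     0.4] shift after-turn [ 70.6 -82.7   0.4] j [ 0.2  -0.07  2.11 -0.29  0.62  0.25] t 33.7
```

```bash
python3 -m handwheel '[[0,0,0,10.5,-34.7,0,0.45],[0,0,0,10.5,-34.7,0,0.45],[0,0,0,10.5,-34.7,0,0.45],[0,0,-0.137,0,0,0,0.45],[0,0,-0.137,0,0,0,0.45],[0,0,-0.137,0,0,0,0.45],[0,0,0,0,0,21,0.45],[0,0,0,0,0,21,0.5],[0,0,0,0,0,0,0.8],[0,0,0,0,0,0,1],[0,0,0,0,0,0,1],[0,0,0,0,0,0,1]]' >/dev/null; python3 tq.py
python3 -m handwheel '[[0,0,0.1,0,0,0.6,1],[0,0,0,0,0,0,1],[0,0,0,0,0,0,1]]' >/dev/null; python3 tq.py
python3 -m handwheel '[[0,0,0.08,0,0,0.5,1],[0,0,0,0,0,0,1],[0,0,0,0,0,0,1]]' >/dev/null; python3 tq.py
```

```text
t 34.9 face uvh [-62.6  54.8  39.1] tilt [0.002 0.003] th 0.868 tauz 0.158 f(tool) [ 0.4  1.2 16.5] gap 0.167 gf 97.5 j6 0.06
t 35.2 face uvh [-62.6  54.9  38.7] tilt [0.002 0.003] th 0.966 tauz 0.145 f(tool) [ 2.3 -0.5 13.1] gap 0.168 gf 97.6 j6 0.16
t 35.5 face uvh [-62.5  54.9  38.6] tilt [0.002 0.003] th 1.045 tauz 0.502 f(tool) [ 3.8 -2.6  4.4] gap 0.163 gf 103.9 j6 0.24
```

```bash
python3 -m handwheel '[[0,0,0,0,0,0,0.6],[0,0,0,0,0,0,0.45],[0,0,0,0,0,-21,0.45],[0,0,0,0,0,-21,0.45],[0,0,0,0,0,0,0.45],[0,0,0,0,0,0,0.45]]' >/dev/null; python3 tq.py
python3 -c "
from h import *
plan(*goal(3,.865,82))"
```

```text
t 36.1 face uvh [-58.9  55.8  81.6] tilt [-0.002 -0.001] th 1.049 tauz 0.031 f(tool) [-0.9  0.4  0.3] gap 0.551 gf 0.0 j6 0.2
rotvec [ 0.002 -0.    -0.184] shift now-axes [-150.1   38.8   -0.4] shift after-turn [-154.6   10.7   -0.4] j [ 0.29 -0.18  2.32 -0.4   0.55  0.2 ] t 36.1
```

```bash
python3 -m handwheel '[[0,0,0,-37.5,9.7,0,0.45],[0,0,0,-37.5,9.7,0,0.45],[0,0,0,-37.5,9.7,0,0.45],[0,0,0,-37.5,9.7,0,0.45],[0,0,-0.092,0,0,0,0.45],[0,0,-0.092,0,0,0,0.45],[0,0,0,0,0,20,0.45],[0,0,0,0,0,21,0.5],[0,0,0,0,0,0,0.8],[0,0,0,0,0,0,1],[0,0,0,0,0,0,1],[0,0,0,0,0,0,1]]' >/dev/null; python3 tq.py
python3 -m handwheel '[[0,0,0.1,0,0,0.6,1],[0,0,0,0,0,0,1],[0,0,0,0,0,0,1]]' >/dev/null; python3 tq.py
python3 -m handwheel '[[0,0,0.07,0,0,0.4,1],[0,0,0,0,0,0,1],[0,0,0,0,0,0,1]]' >/dev/null; python3 tq.py
```

```text
t 37.3 face uvh [ 47.5 -55.   38.8] tilt [-0.     0.001] th 0.864 tauz 0.163 f(tool) [ 0.   4.  14.8] gap 0.166 gf 97.4 j6 -0.53
t 37.6 face uvh [ 47.6 -55.   38.2] tilt [-0.     0.001] th 0.964 tauz 0.11 f(tool) [-0.   4.4 14.7] gap 0.168 gf 97.3 j6 -0.43
t 37.9 face uvh [ 47.6 -55.   37.8] tilt [-0.     0.001] th 1.034 tauz 0.168 f(tool) [ 0.8  4.4 14.5] gap 0.166 gf 98.3 j6 -0.36
```

```bash
python3 -m handwheel '[[0,0,0.06,0,0,0.4,1],[0,0,0,0,0,0,1],[0,0,0,0,0,0,1]]' >/dev/null; python3 tq.py
```

```text
t 38.2 face uvh [ 47.6 -54.9  37.7] tilt [-0.     0.001] th 1.093 tauz 0.296 f(tool) [ 1.5  3.9 10.1] gap 0.169 gf 101.4 j6 -0.3
```

```bash
python3 -m handwheel '[[0,0,0,0,0,0,0.6],[0,0,0,0,0,0,0.45],[0,0,0,0,0,-21,0.45],[0,0,0,0,0,-21,0.45],[0,0,0,0,0,0,0.45],[0,0,0,0,0,0,0.45]]' >/dev/null; python3 tq.py
python3 -c "
from h import *
plan(*goal(2,1.114,82))"
```

```text
t 38.8 face uvh [ 48.4 -55.5  80.7] tilt [-0.001 -0.   ] th 1.095 tauz 0.026 f(tool) [-0.1  0.  -0. ] gap 0.552 gf 0.0 j6 -0.31
rotvec [ 0.    -0.     0.019] shift now-axes [ 50.1 -96.2  -1.3] shift after-turn [ 48.3 -97.1  -1.3] j [-0.03 -0.13  2.17 -0.1   0.58 -0.31] t 38.8
```

```bash
python3 -m handwheel '[[0,0,0,16.7,-32,0,0.45],[0,0,0,16.7,-32,0,0.45],[0,0,0,16.7,-32,0,0.45],[0,0,0.019,0,0,0,0.45],[0,0,0,0,0,20,0.45],[0,0,0,0,0,20.5,0.5],[0,0,0,0,0,0,0.8],[0,0,0,0,0,0,1],[0,0,0,0,0,0,1],[0,0,0,0,0,0,1]]' >/dev/null; python3 tq.py
python3 -m handwheel '[[0,0,0.1,0,0,0.6,1],[0,0,0,0,0,0,1],[0,0,0,0,0,0,1]]' >/dev/null; python3 tq.py
python3 -m handwheel '[[0,0,0.06,0,0,0.4,1],[0,0,0,0,0,0,1],[0,0,0,0,0,0,1]]' >/dev/null; python3 tq.py
```

```text
t 39.8 face uvh [-62.2 -55.2  39.4] tilt [0.002 0.003] th 1.113 tauz -0.003 f(tool) [ 0.1 -1.6 12.5] gap 0.16 gf 97.9 j6 -0.2
t 40.1 face uvh [-62.1 -55.2  38.8] tilt [0.002 0.003] th 1.211 tauz -0.013 f(tool) [-0.7 -1.9 12.9] gap 0.159 gf 98.4 j6 -0.1
t 40.4 face uvh [-62.1 -55.2  38.6] tilt [0.003 0.003] th 1.271 tauz 0.261 f(tool) [-0.2 -3.6  6.4] gap 0.16 gf 101.6 j6 -0.04
```

```bash
python3 -m handwheel '[[0,0,0,0,0,0,0.6],[0,0,0,0,0,0,0.45],[0,0,0,0,0,-21,0.45],[0,0,0,0,0,-21,0.45],[0,0,0,0,0,0,0.45],[0,0,0,0,0,0,0.45]]' >/dev/null; python3 tq.py
python3 -c "
from h import *
plan(*goal(4,1.28,82))"
```

```text
t 41.0 face uvh [-58.3 -54.5  81.8] tilt [-0.003 -0.002] th 1.274 tauz -0.009 f(tool) [ 0.1 -0.   0.3] gap 0.548 gf 0.0 j6 -0.06
rotvec [ 0.003 -0.     0.006] shift now-axes [ 73.2 135.1   0.2] shift after-turn [ 74.  134.6  -0.2] j [-0.   -0.27  2.38 -0.14  0.51 -0.06] t 41.0
```

```bash
python3 -m handwheel '[[0,0,0,18.3,33.8,0,0.45],[0,0,0,18.3,33.8,0,0.45],[0,0,0,18.3,33.8,0,0.45],[0,0,0,18.3,33.8,0,0.45],[0,0,0,0,0,20,0.45],[0,0,0.006,0,0,20.5,0.5],[0,0,0,0,0,0,0.8],[0,0,0,0,0,0,1],[0,0,0,0,0,0,1],[0,0,0,0,0,0,1]]' >/dev/null; python3 tq.py
python3 -m handwheel '[[0,0,0.1,0,0,0.6,1],[0,0,0,0,0,0,1],[0,0,0,0,0,0,1]]' >/dev/null; python3 tq.py
python3 -m handwheel '[[0,0,0.06,0,0,0.4,1],[0,0,0,0,0,0,1],[0,0,0,0,0,0,1]]' >/dev/null; python3 tq.py
```

```text
t 42.0 face uvh [47.4 55.2 39.5] tilt [-0.001  0.001] th 1.28 tauz 0.05 f(tool) [ 2.6  4.5 14.8] gap 0.159 gf 97.9 j6 0.27
t 42.3 face uvh [47.4 55.2 38.9] tilt [-0.002  0.001] th 1.379 tauz 0.104 f(tool) [ 2.5  5.1 15. ] gap 0.162 gf 99.0 j6 0.37
t 42.6 face uvh [47.5 55.2 38.8] tilt [-0.002  0.001] th 1.439 tauz 0.253 f(tool) [ 2.9  4.2 12. ] gap 0.158 gf 102.0 j6 0.43
```

```bash
python3 -m handwheel '[[0,0,0,0,0,0,0.6],[0,0,0,0,0,0,0.45],[0,0,0,0,0,-21,0.45],[0,0,0,0,0,-21,0.45],[0,0,0,0,0,0,0.45],[0,0,0,0,0,0,0.45]]' >/dev/null; python3 tq.py
python3 -c "
from h import *
plan(*goal(1,1.047,82))"
```

```text
t 43.2 face uvh [47.7 54.7 81.8] tilt [-0.001  0.001] th 1.44 tauz 0.021 f(tool) [ 0.4  0.4 -0. ] gap 0.553 gf 0.0 j6 0.41
rotvec [ 0.    -0.001 -0.393] shift now-axes [  14.9 -106.7   -0.2] shift after-turn [ 54.6 -92.9  -0.2] j [ 0.2  -0.07  2.11 -0.29  0.62  0.41] t 43.2
```

```bash
python3 -m handwheel '[[0,0,0,5,-35.6,0,0.45],[0,0,0,5,-35.6,0,0.45],[0,0,0,5,-35.6,0,0.45],[0,0,-0.131,0,0,0,0.45],[0,0,-0.131,0,0,0,0.45],[0,0,-0.131,0,0,0,0.45],[0,0,0,0,0,21,0.45],[0,0,0,0,0,21,0.5],[0,0,0,0,0,0,0.8],[0,0,0,0,0,0,1],[0,0,0,0,0,0,1],[0,0,0,0,0,0,1]]' >/dev/null; python3 tq.py
python3 -m handwheel '[[0,0,0.02,0,0,0,1],[0,0,0,0,0,0,1],[0,0,0,0,0,0,1]]' >/dev/null; python3 tq.py
```

```text
t 44.4 face uvh [-62.6  55.   38.5] tilt [0.003 0.003] th 1.045 tauz 0.425 f(tool) [ 0.2  0.9 16.7] gap 0.172 gf 96.7 j6 0.24
t 44.7 face uvh [-62.6  55.   38.5] tilt [0.002 0.003] th 1.064 tauz 0.56 f(tool) [ 0.7  1.2 16.9] gap 0.172 gf 99.8 j6 0.26
```

```bash
python3 -m handwheel '[[0,0,-0.015,0,0,0,1],[0,0,0,0,0,0,1]]' >/dev/null; python3 tq.py
python3 -m handwheel '[[0,0,0,0,0,0,0.6],[0,0,0,0,0,0,0.45],[0,0,0,0,0,-21,0.45],[0,0,0,0,0,-21,0.45],[0,0,0,0,0,0,0.45],[0,0,0,0,0,0,0.45]]' >/dev/null; python3 tq.py
python3 -c "
from h import *
plan(*goal(3,1.095,82))"
```

```text
t 44.9 face uvh [-62.6  55.   38.5] tilt [0.002 0.003] th 1.05 tauz 0.327 f(tool) [ 0.7  1.4 17.9] gap 0.173 gf 96.6 j6 0.25
t 45.5 face uvh [-59.5  56.   82.2] tilt [-0.002  0.   ] th 1.052 tauz 0.032 f(tool) [ 0.6  0.3 -0.6] gap 0.549 gf 0.0 j6 0.2
rotvec [ 0.002 -0.001  0.043] shift now-axes [-1.505e+02  3.960e+01  1.000e-01] shift after-turn [-148.6   46.     0.2] j [ 0.29 -0.18  2.32 -0.4   0.56  0.2 ] t 45.5
```

```bash
python3 -m handwheel '[[0,0,0,-37.6,9.9,0,0.45],[0,0,0,-37.6,9.9,0,0.45],[0,0,0,-37.6,9.9,0,0.45],[0,0,0,-37.6,9.9,0,0.45],[0,0,0.043,0,0,0,0.45],[0,0,0,0,0,21,0.45],[0,0,0,0,0,22,0.5],[0,0,0,0,0,0,0.8],[0,0,0,0,0,0,1],[0,0,0,0,0,0,1],[0,0,0,0,0,0,1]]' >/dev/null; python3 tq.py
python3 -m handwheel '[[0,0,0.03,0,0,0.2,1],[0,0,0,0,0,0,1],[0,0,0,0,0,0,1]]' >/dev/null; python3 tq.py
```

```text
t 46.6 face uvh [ 47.9 -55.3  37.3] tilt [0.001 0.002] th 1.094 tauz 0.22 f(tool) [-1.5  3.1 16.2] gap 0.17 gf 97.2 j6 -0.3
t 46.9 face uvh [ 47.8 -55.3  37.2] tilt [0.001 0.002] th 1.123 tauz 0.44 f(tool) [-0.4  3.1 13.6] gap 0.169 gf 101.6 j6 -0.27
```

```bash
python3 -m handwheel '[[0,0,0,0,0,0,0.6],[0,0,0,0,0,0,0.45],[0,0,0,0,0,-21,0.45],[0,0,0,0,0,-22,0.45],[0,0,0,0,0,0,0.45],[0,0,0,0,0,0,0.45]]' >/dev/null; python3 tq.py
python3 -c "
from h import *
plan(*goal(2,1.272,82))"
```

```text
t 47.5 face uvh [ 49.2 -55.3  81.7] tilt [-0.001 -0.   ] th 1.125 tauz 0.033 f(tool) [-0.3 -0.8  0.2] gap 0.551 gf 0.0 j6 -0.28
rotvec [ 0.001 -0.     0.147] shift now-axes [ 47.4 -98.4  -0.4] shift after-turn [  32.4 -104.3   -0.3] j [-0.03 -0.13  2.16 -0.09  0.59 -0.28] t 47.5
```

```bash
python3 -m handwheel '[[0,0,0,15.8,-32.8,0,0.45],[0,0,0,15.8,-32.8,0,0.45],[0,0,0,15.8,-32.8,0,0.45],[0,0,0.147,0,0,0,0.45],[0,0,0,0,0,21,0.45],[0,0,0,0,0,21,0.5],[0,0,0,0,0,0,0.8],[0,0,0,0,0,0,1],[0,0,0,0,0,0,1],[0,0,0,0,0,0,1]]' >/dev/null; python3 tq.py
python3 -m handwheel '[[0,0,0.03,0,0,0.2,1],[0,0,0,0,0,0,1],[0,0,0,0,0,0,1]]' >/dev/null; python3 tq.py
```

```text
t 48.5 face uvh [-62.2 -55.1  38.6] tilt [0.002 0.003] th 1.271 tauz 0.081 f(tool) [ 0.1  2.  17.5] gap 0.163 gf 97.9 j6 -0.04
t 48.8 face uvh [-62.2 -55.1  38.6] tilt [0.002 0.003] th 1.3 tauz 0.291 f(tool) [ 0.7  0.3 13.9] gap 0.163 gf 102.8 j6 -0.01
```

```bash
python3 -m handwheel '[[0,0,0.025,0,0,0.1,1],[0,0,0,0,0,0,1],[0,0,0,0,0,0,1]]' >/dev/null; python3 tq.py
```

```text
t 49.1 face uvh [-62.2 -55.1  38.5] tilt [0.002 0.003] th 1.325 tauz 0.381 f(tool) [ 1.5  0.2 12.1] gap 0.16 gf 104.7 j6 0.01
```

```bash
python3 -m handwheel '[[0,0,0,0,0,0,0.6],[0,0,0,0,0,0,0.45],[0,0,0,0,0,-21,0.45],[0,0,0,0,0,-22,0.45],[0,0,0,0,0,0,0.45],[0,0,0,0,0,0,0.45]]' >/dev/null; python3 tq.py
python3 -c "
from h import *
plan(*goal(4,1.44,82))"
```

```text
t 49.7 face uvh [-59.7 -55.   82.5] tilt [-0.001 -0.   ] th 1.327 tauz -0.009 f(tool) [-0.7 -0.2 -0.1] gap 0.548 gf 0.0 j6 -0.01
rotvec [ 0.001 -0.     0.113] shift now-axes [ 80.4 132.5   0.7] shift after-turn [ 94.8 122.6   0.5] j [-0.   -0.27  2.39 -0.14  0.51 -0.01] t 49.7
```

```bash
python3 -m handwheel '[[0,0,0,20.1,33.1,0,0.45],[0,0,0,20.1,33.1,0,0.45],[0,0,0,20.1,33.1,0,0.45],[0,0,0,20.1,33.1,0,0.45],[0,0,0.113,0,0,0,0.45],[0,0,0,0,0,21,0.45],[0,0,0,0,0,21,0.5],[0,0,0,0,0,0,0.8],[0,0,0,0,0,0,1],[0,0,0,0,0,0,1],[0,0,0,0,0,0,1]]' >/dev/null; python3 tq.py
python3 -m handwheel '[[0,0,0.03,0,0,0.2,1],[0,0,0,0,0,0,1],[0,0,0,0,0,0,1]]' >/dev/null; python3 tq.py
python3 -m handwheel '[[0,0,0.02,0,0,0.1,1],[0,0,0,0,0,0,1],[0,0,0,0,0,0,1]]' >/dev/null; python3 tq.py
```

```text
t 50.8 face uvh [47.6 54.9 38.7] tilt [0.001 0.002] th 1.439 tauz 0.124 f(tool) [ 0.4  3.4 16.7] gap 0.157 gf 97.8 j6 0.43
t 51.1 face uvh [47.6 54.9 38.7] tilt [0.001 0.002] th 1.468 tauz 0.371 f(tool) [ 1.   3.3 15.2] gap 0.166 gf 102.5 j6 0.46
t 51.4 face uvh [47.6 54.9 38.7] tilt [0.001 0.002] th 1.488 tauz 0.477 f(tool) [ 1.7  2.8 13.5] gap 0.162 gf 104.3 j6 0.48
```

```bash
python3 -m handwheel '[[0,0,0,0,0,0,0.6],[0,0,0,0,0,0,0.45],[0,0,0,0,0,-21,0.45],[0,0,0,0,0,-22,0.45],[0,0,0,0,0,0,0.45],[0,0,0,0,0,0,0.45]]' >/dev/null; python3 tq.py
python3 -c "
from h import *
plan(*goal(1,1.052,82))"
```

```text
t 52.0 face uvh [49.  55.1 83.2] tilt [-0.001  0.001] th 1.49 tauz -0.012 f(tool) [-0.1 -0.3  0.2] gap 0.548 gf 0.0 j6 0.46
rotvec [ 0.001 -0.001 -0.438] shift now-axes [   9.2 -108.6    1.2] shift after-turn [ 54.4 -94.4   1.2] j [ 0.2  -0.07  2.11 -0.29  0.62  0.46] t 52.0
```

```bash
python3 -m handwheel '[[0,0,0,3.1,-36.2,0,0.45],[0,0,0,3.1,-36.2,0,0.45],[0,0,0,3.1,-36.2,0,0.45],[0,0,-0.146,0,0,0,0.45],[0,0,-0.146,0,0,0,0.45],[0,0,-0.146,0,0,0,0.45],[0,0,0,0,0,22,0.45],[0,0,0,0,0,22,0.5],[0,0,0,0,0,0,0.8],[0,0,0,0,0,0,1],[0,0,0,0,0,0,1],[0,0,0,0,0,0,1]]' >/dev/null; python3 tq.py
python3 -m handwheel '[[0,0,0.01,0,0,0,1],[0,0,0,0,0,0,1],[0,0,0,0,0,0,1]]' >/dev/null; python3 tq.py
```

```text
t 53.2 face uvh [-62.6  55.   37.8] tilt [0.002 0.003] th 1.05 tauz 0.462 f(tool) [ 0.   1.5 17.3] gap 0.172 gf 96.6 j6 0.25
t 53.5 face uvh [-62.6  54.9  37.8] tilt [0.002 0.003] th 1.059 tauz 0.571 f(tool) [-0.6  1.2 17.8] gap 0.171 gf 99.8 j6 0.26
```

```bash
python3 -m handwheel '[[0,0,-0.008,0,0,0,1],[0,0,0,0,0,0,1]]' >/dev/null; python3 tq.py
python3 -m handwheel '[[0,0,0,0,0,0,0.6],[0,0,0,0,0,0,0.45],[0,0,0,0,0,-21,0.45],[0,0,0,0,0,-22,0.45],[0,0,0,0,0,-45,0.45],[0,0,0,0,0,-45,0.45],[0,0,0,0,0,0,0.45],[0,0,0,0,0,0,0.45]]' >/dev/null; python3 tq.py
python3 -c "
from h import *
w=r.read_camera('wrist');save(w,'w6.png')"
```

```text
t 53.7 face uvh [-62.6  55.   37.8] tilt [0.002 0.003] th 1.051 tauz 0.413 f(tool) [ 0.1  1.3 18.3] gap 0.176 gf 96.8 j6 0.25
t 54.5 face uvh [-58.8  56.1 173.8] tilt [-0.004 -0.001] th 1.054 tauz 0.021 f(tool) [ 0.5 -0.6  1. ] gap 0.548 gf 0.0 j6 0.16
```

View pics/w6.png

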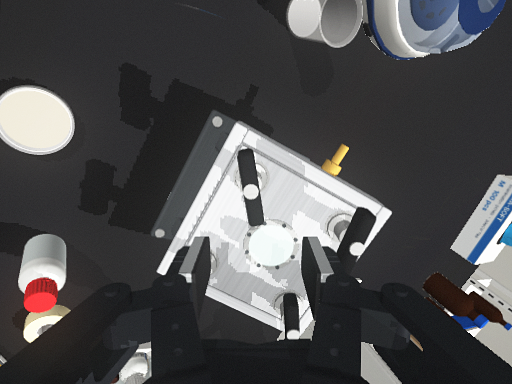

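The final view shows all things on the bench undisturbed. K1's bar runs (col 244,row 150) to (258,225), which is not quite parallel to the tool, so I'll measure it.

```bash
python3 - <<'E'
from h import *
w=r.read_camera('wrist')
for k,e,th in [(1,[(151,247),(224,256)],1.051),(4,[(210,366),(264,346)],1.488)]:
  for h in (55,62):
    P=[face(w,x,h) for x in e];d=P[1]-P[0];print(k,np.round(P,1).tolist(),np.hypot(*d).round(1),'bar th',-np.arctan2(d[1],d[0]).round(3),'released th',th)
# edges of K1 bar top by row
g=w['pixels'].max(2)
for i in (156,164,172,180,206,212,218):
    j=np.where(g[i,225:275]<75)[0]+225;print(i,j.min(),j.max(),len(j))
plan(*goal(1,1.05,38))
E
```

```text
1 [[-82.2, 79.5], [-42.0, 24.5]] 68.1 bar th 0.94 released th 1.051
1 [[-82.6, 80.6], [-43.5, 27.1]] 66.3 bar th 0.94 released th 1.051
4 [[38.5, 86.0], [54.3, 31.1]] 57.2 bar th 1.29 released th 1.488
4 [[34.8, 86.9], [50.2, 33.5]] 55.6 bar th 1.29 released th 1.488
156 240 255 16
164 241 257 17
172 242 258 17
180 244 259 16
206 249 263 15
212 250 264 15
218 251 265 15
rotvec [-0.002 -0.001 -0.004] shift now-axes [ -0.6   1.8 133.2] shift after-turn [ -0.5   1.5 133.2] j [ 0.34 -0.37  2.3  -0.34  0.76  0.16] t 54.6
```

K1's bar lags the tool by about 0.13 rad. I'll regrip it squarely and check the torque.

```bash
python3 -m handwheel '[[0,0,-0.13,-0.5,1.8,45,0.45],[0,0,0,0,0,45,0.45],[0,0,0,0,0,43,0.5],[0,0,0,0,0,0,0.8],[0,0,0,0,0,0,1],[0,0,0,0,0,0,1],[0,0,0,0,0,0,1]]' 110 >/dev/null; python3 tq.py
python3 -m handwheel '[[0,0,0.03,0,0,0.1,1],[0,0,0,0,0,0,1]]' >/dev/null; python3 tq.py
```

```text
t 55.3 face uvh [-62.6  54.8  36.3] tilt [0.004 0.005] th 0.922 tauz 0.06 f(tool) [-2.5  5.  49.7] gap 0.16 gf 107.8 j6 0.12
t 55.5 face uvh [-62.6  54.8  36.3] tilt [0.003 0.005] th 0.952 tauz 0.28 f(tool) [-2.1  6.6 48.9] gap 0.162 gf 109.0 j6 0.15
```

```bash
python3 -m handwheel '[[0,0,0.02,0,0,1.5,1],[0,0,0,0,0,0,1]]' >/dev/null; python3 tq.py
python3 -m handwheel '[[0,0,0.02,0,0,0.5,1],[0,0,0,0,0,0,1]]' >/dev/null; python3 tq.py
```

```text
t 55.7 face uvh [-62.4  54.8  36.1] tilt [0.004 0.005] th 0.972 tauz 0.532 f(tool) [ 0.6  0.5 26.7] gap 0.158 gf 113.6 j6 0.17
t 55.9 face uvh [-62.4  54.8  36.1] tilt [0.004 0.004] th 0.991 tauz 0.637 f(tool) [ 3.1 -1.4 18.9] gap 0.158 gf 115.4 j6 0.19
```

```bash
python3 -m handwheel '[[0,0,-0.015,0,0,0,1],[0,0,0,0,0,0,1]]' >/dev/null; python3 tq.py
python3 -m handwheel '[[0,0,0,0,0,0,0.6],[0,0,0,0,0,0,0.45],[0,0,0,0,0,-22,0.45],[0,0,0,0,0,-24,0.45],[0,0,0,0,0,0,0.45],[0,0,0,0,0,0,0.45]]' >/dev/null; python3 tq.py
python3 -c "
from h import *
plan(*goal(3,1.06,82))"
```

```text
t 56.1 face uvh [-62.5  54.8  36. ] tilt [0.004 0.005] th 0.977 tauz 0.439 f(tool) [ 2.6 -1.5 18.8] gap 0.159 gf 112.8 j6 0.17
t 56.7 face uvh [-56.8  56.6  84. ] tilt [-0.003 -0.001] th 0.979 tauz -0.006 f(tool) [ 0.1  0.  -0.3] gap 0.555 gf 0.0 j6 0.13
rotvec [ 0.004 -0.001  0.081] shift now-axes [-151.9   26.     2.1] shift after-turn [-149.3   38.1    2. ] j [ 0.29 -0.18  2.31 -0.4   0.56  0.13] t 56.7
```

```bash
python3 -m handwheel '[[0,0,0,-38,6.5,0,0.45],[0,0,0,-38,6.5,0,0.45],[0,0,0,-38,6.5,0,0.45],[0,0,0,-38,6.5,0,0.45],[0,0,0.06,0,0,0,0.45],[0,0,0,0,0,22,0.45],[0,0,0,0,0,22,0.5],[0,0,0,0,0,0,0.8],[0,0,0,0,0,0,1],[0,0,0,0,0,0,1],[0,0,0,0,0,0,1]]' >/dev/null; python3 tq.py
python3 -m handwheel '[[0,0,0.03,0,0,0.2,1],[0,0,0,0,0,0,1]]' >/dev/null; python3 tq.py
```

```text
t 57.8 face uvh [ 47.9 -55.4  37.8] tilt [-0.001  0.   ] th 1.039 tauz -0.051 f(tool) [-0.8  4.  14.1] gap 0.16 gf 107.8 j6 -0.35
t 58.0 face uvh [ 47.9 -55.4  37.8] tilt [-0.001  0.   ] th 1.067 tauz 0.405 f(tool) [-1.2  3.8 12.7] gap 0.163 gf 115.3 j6 -0.32
```

```bash
python3 -m handwheel '[[0,0,0.015,0,0,0.1,1],[0,0,0,0,0,0,1],[0,0,0,0,0,0,1]]' >/dev/null; python3 tq.py
```

```text
t 58.3 face uvh [ 47.9 -55.4  37.8] tilt [-0.001  0.   ] th 1.081 tauz 0.561 f(tool) [-0.4  4.4 11. ] gap 0.161 gf 116.8 j6 -0.31
```

```bash
python3 -m handwheel '[[0,0,-0.01,0,0,0,1],[0,0,0,0,0,0,0.6],[0,0,0,0,0,0,0.45],[0,0,0,0,0,-22,0.45],[0,0,0,0,0,-24,0.45],[0,0,0,0,0,-40,0.45],[0,0,0,0,0,-40,0.45],[0,0,0,0,0,0,0.45],[0,0,0,0,0,0,0.45],[0,0,0,0,0,0,0.45]]' >/dev/null; python3 tq.py
python3 -c "
from h import *
print(r.hand_in())"
```

```text
t 59.3 face uvh [ 46.3 -55.9 163.4] tilt [0.002 0.003] th 1.074 tauz -0.03 f(tool) [ 0.1 -0.5 -0.2] gap 0.55 gf 0.0 j6 -0.34
the job is handed in; nothing more can be done
None
```

I screwed the cover down crosswise in stages; at last check all four knobs felt snug (0.38–0.64 N m, knobs 1 and 3 a little over the 0.5 N m band but under 0.8), the gripper let go, and the job went in at 59 s. Seating and tilt were judged from torque alone, and the outcome was not reported back.

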